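# Load a sprung kitchen scale with ring weights up to its mark

## Task

Check the kitchen scale: thread the steel ring weights one by one over the upright spindle of its sprung pan, each lying flat on the pan or on the ring below, until the pan's pointer first reaches or passes the black tick on the gauge, and leave the rings that are not needed lying on the worktop. The spindle stands loosely and a little off the middle of the pan, so feel for it lightly: the scale is delicate, and the pan and spindle must never be pressed or knocked with more than about 12 N. Do not disturb the salt mill, the timer or the glass.

Things in the scene. Friction and masses are not known exactly. Their poses are not given: they have to be found in the camera images.
- scale: kitchen scale standing fast on the worktop: white housing 150 x 150 x 40 mm, over it a round steel pan 104 mm across, on the pan an upright steel spindle. Origin: centre of the underside; z up, gauge towards -x.
- gauge_tick (a point): middle of the black tick on the slotted white gauge upright in front of the pan (66 to 72 mm from the scale's centre on -x, 34 mm wide, top 107.5 mm above the worktop). A small black pointer on the pan's edge runs in the slot; the tick is 71 mm above the worktop.
- pan_top (a point): centre of the pan's flat face, 97 mm above the worktop less pan. NOT the spindle, a plain 13 mm post, top 48 mm above the face, on a flat foot (40 mm across, 2 mm thick; the lowest ring lies on it). The foot rests 5 to 8 mm off the pan's centre in some unmeasured direction; it stays under light rubbing, gives way sideways within that range above about 2 N.
- pan (a joint): how far the pan has sunk, m: 0 top stop, 0.045 bottom stop. Spring of 163.5 N/m: 1 N more sinks it 6.1 mm, and it rises again when relieved. Empty it stands at about 0.002 to 0.010 (the tare differs). Its pointer is level with the black tick at 0.024. Two or three rings are needed.
- ring_1: loose flat dark steel ring weight, 52 mm outside diameter, 18 mm hole, 12 mm thick, 150 g (1.47 N); sinks the pan by 9 mm. Origin: centre of its underside; z up its axis. Starts flat on the worktop.
- ring_2: loose flat dark steel ring weight, 52 mm outside diameter, 18 mm hole, 12 mm thick, 150 g (1.47 N); sinks the pan by 9 mm. Origin: centre of its underside; z up its axis. Starts flat on the worktop.
- ring_3: loose flat dark steel ring weight, 52 mm outside diameter, 18 mm hole, 12 mm thick, 150 g (1.47 N); sinks the pan by 9 mm. Origin: centre of its underside; z up its axis. Starts flat on the worktop.
- ring_4: loose flat dark steel ring weight, 52 mm outside diameter, 18 mm hole, 12 mm thick, 150 g (1.47 N); sinks the pan by 9 mm. Origin: centre of its underside; z up its axis. Starts flat on the worktop.
- salt_mill: loose glass salt mill with grey cap, 44 x 44 x 90 mm, bystander. Origin: centre of its underside.
- timer: loose white round kitchen timer, 65 x 65 x 46 mm, bystander. Origin: centre of its underside.
- glass: loose drinking glass, 84 mm across, 93 mm high, bystander. Origin: centre of its underside.
There are look-alikes about, which are no part of the job. Leave any turquoise look-alike of the ring_1 alone.

How it is judged:
By the outcome, as a careful person would: the job done as asked, in the order asked, and still so for the second after the job is handed in, with the robot touching nothing.
It also fails if it takes over 72 s, if anything falls off the work surface, if the arm or the gripper's body presses on something with over 40 N, if the wrist force passes 120 N, or if a joint passes its speed limit or range.

## Robot

A 6-joint arm with a two-finger parallel gripper is mounted at the origin on a cart in front of the work surface, level with it; the furniture and walls round the work are solid. World frame = base frame: x ahead of the robot, y to its left, z up, the work surface at z = 0. Lengths are in mm, angles in rad, forces in N, time in s.
With the tool pointing down it reaches from about 400 to 925 mm from the base axis. Payload 12.5 kg.
Tool frame: the origin (TCP) lies midway between the tips of the shut fingers; the grasp point (between the pads) lies 19 mm behind it (env.pinch_z is the z of the grasp point in the tool frame, in mm); z points along the fingers, y is the line along which they close (so a half turn about z gives the same grasp; the last joint's range is limited). The gripper opens to 95 mm and grips with 3 to 60 N. Pads are 20 mm wide; open, the fingers measure 119 mm over their backs; the gripper's body (75 mm by 180 mm) begins 59 mm behind the grasp point.
Start: joints at [1.155, 0.491, 1.559, -0, 1.092, -0.106], TCP at [190.526, 595.27, 214.661] pointing down, gripper open.
Joint ranges: [-3.1, 3.1], [-0.84, 2.19], [0.05, 2.79], [-1.13, 4.28], [0.06, 2.93], [-2.69, 2.69]. Speed limits (rad/s): [2.22, 2.22, 2.79, 3.14, 3.14, 3.14].

## Interface

Orientations are given as [roll, pitch, yaw] about the fixed x, y, z axes, in that order (R = Rz(yaw) Ry(pitch) Rx(roll)).
In Python, from cell import env, eyes gives the robot as it stands.
- The arm moves only by the shell command python3 -m inch 'ROWS'. ROWS is JSON, a list of rows, each a list of 3 entries, a list of its own where there are three numbers: the shift along the tool's x, y, z in units of 60 mm (1.0 is 60 mm), then the turn about the tool's z in units of 5 degrees (1.0 is 5 degrees), then the closure, from -1 (fully open) to 1 (shut). In form: [[[tx, ty, tz], turn, claw], ...]. A call has exactly 10 rows; each row shifts and turns the commanded pose from where the row before left it, along the tool's axes as they then stand; what a row does not reach is not made up. A row lasts 1/8 s, in which the tool goes at most 62.5 mm and 10.7 degrees, less where a joint would pass 70% of its speed; a pose out of reach is approached as far as the arm can. A call is refused whole if a number of a shift passes 1 or a number of a turn 1, either way. A call with a gripper value outside its range is refused whole. The fingers move at their own pace and stop on an object; the grip force is fixed at half the most. Time passes only in rows, so rows that do not move let the fingers close, or fill a call up. It gives the time, the measured TCP pose, the force, the opening and the grip force at its end, in the units of the state.
- env.state(): the state, without advancing time (a new reading comes with each control period).
- eyes.read_camera(name): name is "side" or "top"; returns a dict with "pixels" (384x512x3 uint8, red, green, blue), "fx", "fy", "cx", "cy" (pixels), "distortion" ([k1, k2, p1, p2, k3] as OpenCV has them; the pictures are not rectified), "extrinsics" (4x4, takes a point from world to camera coordinates). Camera axes: x right, y down, z forward; pixel columns grow to the right and rows downward; lengths in mm; the calibration is good to about 2 mm. A picture is of the moment at which its call begins. There is no depth.
- env.job_done(): hands the job in; it is judged then, once.
Trained networks look in a picture, given as the dict that the camera call returned (one of the last four; its "shot" number tells which), for a name from the list of things; names that differ only in an ending like _2 or _b are one class to them, and where a whole thing is asked for, a point or a joint stands for the part that bears it (a point fixed in the world has none). Each returns a list of dicts, best first, with "score" (0 to 1); they miss things now and then, are a little off and sometimes report something else, mostly with a low value. They report only what shows in the picture. A call takes as long as a camera call. They do not tell look-alikes from the thing itself.
- eyes.boxes_of(name, picture): "centre" ([row, column] in pixels, amid what is visible of it).
- eyes.cut_out(name, picture): "mask" (384x512 bool, what is visible of it) and "centre" ([row, column] in pixels, amid what is visible of it).
- eyes.spot_point(name, picture): "centre" ([row, column] in pixels: a listed point, or the origin of a listed thing).
The state is a dict: "t": time; "joints": joint angles; "qvel": joint speeds; "tau": joint torques, N m; "eef_pos": TCP position; "tcp_rot": TCP orientation; "ft_force": force on the tool from outside, world axes, zero at the start; "moment": the same for the moment, N m; "opening": opening from 0.0 (shut) to 1.0 (fully open); "grip_force": force on a finger pad.
Only numpy, scipy, OpenCV 4.12 (cv2) and the standard library are available. Lean on these libraries where they do the work, as an engineer would, in place of code of your own. Each camera call takes 0.05 s, during which the arm holds its last target. There are 200 camera calls.

## Working session

There is one attempt and no reset: what is moved stays moved. The work goes in short steps, Python scripts to look and compute and a shell command to move; the robot and the scene stay as the last step left them, time stands still between calls to the robot, and variables do not carry over. Pictures are saved under pics/ and viewed, at most 10 in all, crops included, and the job is handed in when it is done.

```bash
ls; mkdir -p pics; cat > h.py <<'E'
import numpy as np, cv2
from cell import env, eyes
def K(p): return np.array([[p['fx'],0,p['cx']],[0,p['fy'],p['cy']],[0,0,1.]])
def ray(p,rc):
    u=cv2.undistortPoints(np.array([[[rc[1],rc[0]]]],float),K(p),np.array(p['distortion'],float))[0,0]
    E=np.array(p['extrinsics']);R,t=E[:3,:3],E[:3,3]
    return -R.T@t, R.T@np.array([u[0],u[1],1.])
def at_z(p,rc,z):
    o,d=ray(p,rc);return o+d*(z-o[2])/d[2]
def tri(a,b):
    A=np.zeros((3,3));B=np.zeros(3);L=[]
    for o,d in (a,b):
        d=d/np.linalg.norm(d);P=np.eye(3)-np.outer(d,d);A+=P;B+=P@o;L.append((P,o))
    x=np.linalg.solve(A,B);return x,[float(np.linalg.norm(P@(x-o))) for P,o in L]
def proj(p,X):
    E=np.array(p['extrinsics']);r,_=cv2.Rodrigues(E[:3,:3])
    q=cv2.projectPoints(np.array([X],float),r,E[:3,3],K(p),np.array(p['distortion'],float))[0][0,0];return q[::-1]
def save(p,n): cv2.imwrite('pics/'+n,p['pixels'][:,:,::-1])
E
python3 - <<'E'
from h import *
np.set_printoptions(precision=1,suppress=True)
s=env.state();print(s,env.pinch_z)
P={n:eyes.read_camera(n) for n in('top','side')}
cv2.imwrite('pics/a.png',np.hstack([P[n]['pixels'] for n in P])[:,:,::-1]) if 0 else [save(P[n],n+'0.png') for n in P]
for n in P:
    print(n,np.array(ray(P[n],[192,256])))
    for k in ('ring_1','scale','salt_mill','timer','glass'):
        for d in eyes.cut_out(k,P[n]): 
            print(n,k,round(d['score'],2),np.array(d['centre']),d['mask'].sum(),at_z(P[n],d['centre'],12))
    for k in ('gauge_tick','pan_top','ring_1','scale'):
        for d in eyes.spot_point(k,P[n]): print(n,'pt',k,round(d['score'],2),np.array(d['centre']),at_z(P[n],d['centre'],0))
E
```

```text
pics
{'t': 0.0, 'joints': array([ 1.2,  0.5,  1.6, -0. ,  1.1, -0.1]), 'qvel': array([-0.,  0., -0.,  0.,  0.,  0.]), 'tau': array([ -0. , -61.3, -25.8,   0.1,   0. ,  -0. ]), 'eef_pos': array([190.4, 595. , 214.1]), 'tcp_rot': array([-3.1, -0. ,  2.8]), 'ft_force': array([-0.1,  0.5,  0.4]), 'moment': array([0. , 0.1, 0.1]), 'grip_force': 0.0, 'opening': 1.0031782539033283} -18.8
top [[ 487.7   39.6 1341.5]
 [   0.1    0.    -1. ]]
top ring_1 0.77 [213.5 315.2] 202 [ 512.3 -132.    12. ]
top ring_1 0.71 [190.1 272.4] 191 [582.1   0.3  12. ]
top ring_1 0.62 [215.3 259.8] 157 [504.1  37.8  12. ]
top ring_1 0.58 [176.5 299.5] 220 [625.5 -82.6  12. ]
top ring_1 0.58 [177.9 347.4] 199 [ 623.6 -230.8   12. ]
top ring_1 0.55 [237.7 341.4] 196 [ 439.5 -213.1   12. ]
top ring_1 0.51 [231.3 291.1] 193 [456.7 -58.7  12. ]
top scale 0.72 [212.9 196.8] 2583 [508.2 231.2  12. ]
top salt_mill 0.65 [141.3 279.2] 195 [734.1 -18.6  12. ]
top timer 0.73 [233.7 385.7] 396 [ 453.5 -349.8   12. ]
top timer 0.38 [220.7 125.9] 729 [480.3 449.5  12. ]
top pt gauge_tick 0.66 [236. 188.] [436.6 258.4   0. ]
t
[... 995 characters left out ...]
 [161.4 287.8] 155 [ 466.6 -341.7   12. ]
side glass 0.96 [277.7 255.2] 1006 [495.7 392.4  12. ]
side glass 0.4 [237.7 260.8] 1723 [507.  206.1  12. ]
side pt gauge_tick 0.8 [233.9 282.3] [438.  158.5  -0. ]
side pt pan_top 0.96 [223.4 257.6] [532.3 115.5   0. ]
side pt ring_1 0.59 [199.2 287.7] [439.6 -57.9   0. ]
side pt ring_1 0.59 [214.  272.7] [485.7  49.4   0. ]
side pt ring_1 0.52 [189.9 244.3] [620.3 -92.3   0. ]
side pt ring_1 0.5 [185.6 266.1] [ 537.4 -140.8    0. ]
side pt ring_1 0.47 [178.5 295. ] [ 423.4 -219.3    0. ]
side pt ring_1 0.46 [204.7 250.6] [577.2   5.5   0. ]
side pt ring_1 0.4 [176.3 249.3] [ 618.9 -201.     0. ]
side pt scale 0.96 [246.8 256.4] [516.4 241.    0. ]
```

```bash
python3 - <<'E'
import cv2
a=cv2.imread('pics/top0.png');b=cv2.imread('pics/side0.png')
cv2.imwrite('pics/top0c.png',cv2.resize(a[120:260,100:420],None,fx=2.5,fy=2.5,interpolation=cv2.INTER_CUBIC))
cv2.imwrite('pics/side0c.png',cv2.resize(b[140:310,190:340],None,fx=3.5,fy=3.5,interpolation=cv2.INTER_CUBIC))
E
```

```text
(no output)
```

View pics/top0c.png

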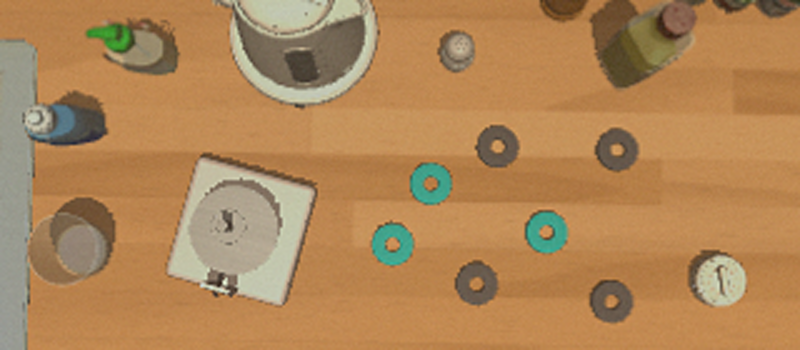

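View pics/side0c.png

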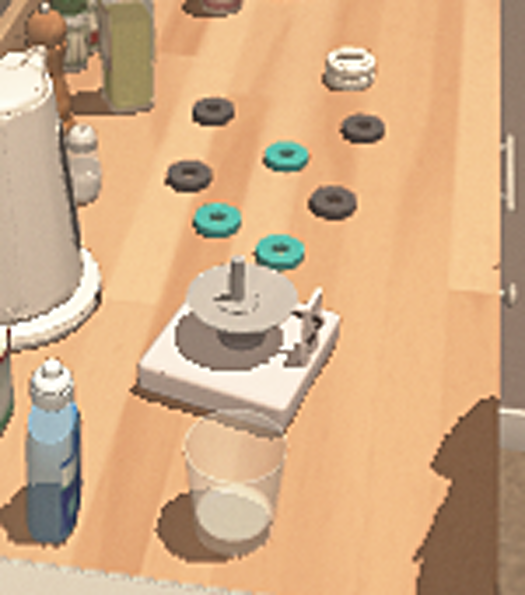

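The top picture shows seven rings. The four dark steel ones are at full-image [176.5,299.5], [177.9,347.4], [231.3,291.1] and [237.7,341.4]. The three at [190,272], [215,260] and [213,315] are turquoise look-alikes, so I'll leave them alone. The scale is at [211,196] with its gauge towards the bottom of the image, the glass is to its left, and the kettle stands behind it. Next I'll measure the rings, the scale and the spindle.

```bash
python3 - <<'E'
from h import *
np.set_printoptions(precision=1,suppress=True)
T=eyes.read_camera('top');S=eyes.read_camera('side')
def dark(p,box):
    r0,r1,c0,c1=box;a=p['pixels'].astype(int);m=(a.sum(2)<330)&(np.ptp(a,axis=2)<40)
    n,l,st,c=cv2.connectedComponentsWithStats(m[r0:r1,c0:c1].astype(np.uint8))
    return [(np.array([c[i][1]+r0,c[i][0]+c0]),st[i][4]) for i in range(1,n) if st[i][4]>30]
tp=[(176.5,299.5),(177.9,347.4),(231.3,291.1),(237.7,341.4)]
D=dark(S,(160,230,230,310))
for q in tp:
    c=dark(T,(int(q[0])-10,int(q[0])+10,int(q[1])-10,int(q[1])+10))
    rgb=T['pixels'][int(q[0])-6,int(q[1])]
    c=[x for x in c if x[1]>100] or [(np.array(q),0)]
    b=c[0][0]; X=at_z(T,b,11)
    best=min(D,key=lambda s:np.linalg.norm(at_z(S,s[0],7)[:2]-X[:2]))
    print(b,c[0][1],'xy@z11',X[:2],'side',best,at_z(S,best[0],7)[:2],'tri',tri(ray(T,b),ray(S,best[0])))
for k in('gauge_tick','pan_top','scale'):
    a=eyes.spot_point(k,T);b=eyes.spot_point(k,S)
    if a and b: print(k,tri(ray(T,a[0]['centre']),ray(S,b[0]['centre'])))
# housing corners in top view
cv2.imwrite('pics/s1.png',np.hstack([cv2.resize(T['pixels'][182:245,163:228],(520,504),interpolation=cv2.INTER_NEAREST)[:, :400],cv2.resize(S['pixels'][203:266,228:278],(400,504),interpolation=cv2.INTER_NEAREST)])[:,:,::-1])
E
```

```text
[178.2 298.5] 171 xy@z11 [620.2 -79.5] side (array([190.1, 243.4]), np.int32(78)) [621.5 -80. ] tri (array([621. , -79.8,   7.1]), [0.44090576428567063, 0.4409057642857946])
[179.4 346.3] 167 xy@z11 [ 619.  -227.7] side (array([171.6, 250.4]), np.int32(71)) [ 619.3 -229.2] tri (array([ 619.2, -228.4,    7.5]), [0.08954775870432947, 0.08954775870465144])
[233.  290.2] 173 xy@z11 [451.6 -55.9] side (array([197.8, 284.6]), np.int32(86)) [452.1 -55. ] tri (array([451.8, -56.3,   6.2]), [0.3544286747057602, 0.35442867470587114])
[239.5 343.4] 156 xy@z11 [ 434.1 -219.5] side (array([176.6, 293. ]), np.int32(69)) [ 432.8 -221.8] tri (array([ 433.4, -220.1,    8. ]), [0.6117354050099325, 0.6117354050099549])
gauge_tick (array([427.6, 213.3, 264.7]), [13.499325775908845, 13.499325775908884])
pan_top (array([506.1, 233.8,  93.1]), [4.052405526710807, 4.052405526710947])
scale (array([508.3, 231.9,  -2.2]), [4.44930186520736, 4.449301865207559])
```

View pics/s1.png

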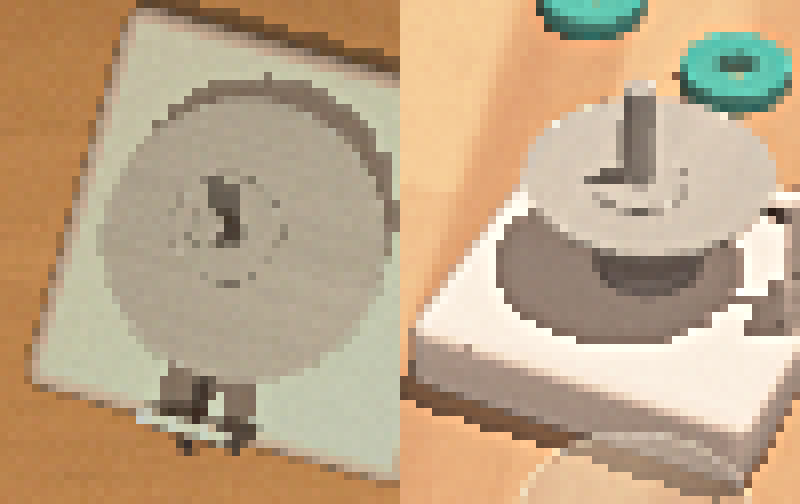

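The enlarged views show the pan centred at about top [211.3,193.1]. The foot ring is clearly left of centre and slightly up, at about top [210.1,191.1]. In the side view the spindle tip is at about [213.8,257.5]. I'll fit projected circles to both views.

```bash
cat >> h.py <<'E'
from scipy.ndimage import map_coordinates
from scipy.optimize import minimize
def circ(p,c,r,n=72):
    a=np.linspace(0,2*np.pi,n,endpoint=False)
    X=np.c_[c[0]+r*np.cos(a),c[1]+r*np.sin(a),np.full(n,c[2])]
    E=np.array(p['extrinsics']);rv,_=cv2.Rodrigues(E[:3,:3])
    q=cv2.projectPoints(X,rv,E[:3,3],K(p),np.array(p['distortion'],float))[0][:,0];return q[:,::-1].T
def gray(p): return cv2.cvtColor(p['pixels'],cv2.COLOR_RGB2LAB).astype(float)
def samp(g,q,k=0): return map_coordinates(g[:,:,k],q,order=1)
E
python3 - <<'E'
from h import *
np.set_printoptions(precision=1,suppress=True)
T=eyes.read_camera('top');S=eyes.read_camera('side')
gT,gS=gray(T),gray(S)
def edge(c):  # contrast across pan rim, L1 in Lab
    s=0
    for p,g in((T,gT),(S,gS)):
        s+=sum(np.minimum(np.abs(samp(g,circ(p,c,49.5),k)-samp(g,circ(p,c,54.5),k)),25).mean() for k in range(3))
    return -s
def foot(c):
    s=0
    for p,g in((T,gT),(S,gS)):
        q=circ(p,c,20); q2=circ(p,c,24); q3=circ(p,c,16)
        s+=np.minimum(np.clip((samp(g,q2)+samp(g,q3))/2-samp(g,q),-10,20),20).mean()
    return -s
def grid(f,c0,h,n,step):
    best=min(((f(np.array(c0)+np.array(d)),*d) for d in np.stack(np.meshgrid(*[np.arange(-hh,hh+.1,step) for hh in h]),-1).reshape(-1,3)))
    return best[0],np.array(c0)+np.array(best[1:])
print('tri pan',tri(ray(T,(211.25,193.1)),ray(S,(203+175/8-.5,228+251/8-.5))))
print('tri foot',tri(ray(T,(210.1,191.1)),ray(S,(203+183/8-.5,258-.5))))
v,c=grid(edge,(507,235,92),(8,8,6),0,2);v,c=grid(edge,c,(1.5,1.5,1.5),0,.5);print('pan',v,c)
w,f=grid(foot,c+[0,0,2],(10,10,3),0,1);w,f=grid(foot,f,(1,1,1),0,.25);print('foot',w,f,f-c)
print('tip from side at foot xy:',[ (z,proj(S,(f[0],f[1],z))) for z in (c[2]+48,)], [ (z,proj(T,(f[0],f[1],z))) for z in (c[2]+48,)])
print('tick tri', at_z(T,(182+412/8,163+185/8),107))
E
```

```text
tri pan (array([511.4, 231. ,  88.2]), [0.1628476706600372, 0.1628476706599754])
tri foot (array([514.8, 236.9,  88.2]), [0.010133289819972137, 0.010133289820022713])
pan -65.09240693525858 [511.5 231.   89. ]
foot -14.94285795096955 [514.5 238.   89. ] [3. 7. 0.]
tip from side at foot xy: [(np.float64(137.0), array([213.5, 257.8]))] [(np.float64(137.0), array([209.8, 188. ]))]
tick tri [447.7 246.4 107. ]
```

```bash
cat >> h.py <<'E'
from scipy.spatial.transform import Rotation as Ro
def togo(*pts):
    s=env.state();p=s['eef_pos'];R=Ro.from_euler('xyz',s['tcp_rot']).as_matrix()
    print('t',round(s['t'],2),'tcp',p,'F',s['ft_force'],'open',round(s['opening'],3),'grip',s['grip_force'],'tool y ang',np.degrees(np.arctan2(R[1,1],R[0,1])))
    for q in pts:
        d=R.T@(np.array(q)-p);print(q,'units',np.round(d/60,3));p=np.array(q)
E
python3 - <<'E'
from h import *
np.set_printoptions(precision=2,suppress=True)
togo((360,260,214),(451.7,-56,214),(451.7,-56,60),(451.7,-56,3))
s=env.state();print(Ro.from_euler('xyz',s['tcp_rot']).as_matrix())
E
```

```text
t 1.5 tcp [190.52 595.28 214.67] F [ 0.69 -0.17 -0.35] open 1.002 grip 0.0 tool y ang 72.24876585168059
(360, 260, 214) units [-4.39 -4.46  0.01]
(451.7, -56, 214) units [-3.06 -4.55 -0.  ]
(451.7, -56, 60) units [ 0.   -0.    2.57]
(451.7, -56, 3) units [ 0.   -0.    0.95]
[[-0.95  0.3   0.  ]
 [ 0.3   0.95  0.  ]
 [-0.    0.   -1.  ]]
```

```bash
python3 -m inch '[[[-0.7,-0.72,0],0,-1],[[-0.7,-0.72,0],0,-1],[[-0.7,-0.72,0],0,-1],[[-0.7,-0.72,0],0,-1],[[-0.7,-0.72,0],0,-1],[[-0.7,-0.72,0],0,-1],[[-0.55,-0.8,0],0,-1],[[-0.55,-0.8,0],0,-1],[[-0.55,-0.8,0],0,-1],[[-0.55,-0.8,0],0,-1]]'
python3 -c "
from h import *
togo((451.7,-56,214),(451.7,-56,60),(451.7,-56,3))"
```

```text
t: 2.75
eef_pos: [419.1, 46.6, 214.9]
tcp_rot: [3.141, 0.001, 2.832]
ft_force: [0.7, 0.8, -0.1]
opening: 0.998
grip_force: 0.0
t 2.75 tcp [419.07933489  46.58340262 214.94089604] F [ 0.70896504  0.8298833  -0.08636845] open 0.998 grip 0.0 tool y ang 72.24971385349777
(451.7, -56, 214) units [-1.039 -1.463  0.016]
(451.7, -56, 60) units [ 2.000e-03 -1.000e-03  2.567e+00]
(451.7, -56, 3) units [ 0.001 -0.     0.95 ]
```

```bash
python3 -m inch '[[[-0.5,-0.7,0.4],0,-1],[[-0.45,-0.65,0.6],0,-1],[[-0.09,-0.11,0.8],0,-1],[[0,0,0.7],0,-1],[[0,0,0],0,-1],[[0,0,0],0,-1],[[0,0,0],0,-1],[[0,0,0],0,-1],[[0,0,0],0,-1],[[0,0,0],0,-1]]'
python3 - <<'E'
from h import *
togo((451.7,-56,63),(451.7,-56,4))
T=eyes.read_camera('top');S=eyes.read_camera('side')
cv2.imwrite('pics/g1.png',np.hstack([cv2.resize(p['pixels'][a:a+50,b:b+50],(400,400),interpolation=cv2.INTER_NEAREST) for p,a,b in ((T,205,265),(S,165,260))])[:,:,::-1])
E
```

```text
t: 4.0
eef_pos: [451.5, -53.9, 64.9]
tcp_rot: [3.141, 0.0, 2.832]
ft_force: [-0.8, -0.0, 0.1]
opening: 0.998
grip_force: 0.0
t 4.0 tcp [451.46965794 -53.94317645  64.86579662] F [-0.76335272 -0.02226657  0.12923521] open 0.998 grip 0.0 tool y ang 72.25457038172877
(451.7, -56, 63) units [-0.014 -0.031  0.031]
(451.7, -56, 4) units [ 0.    -0.     0.983]
```

View pics/g1.png

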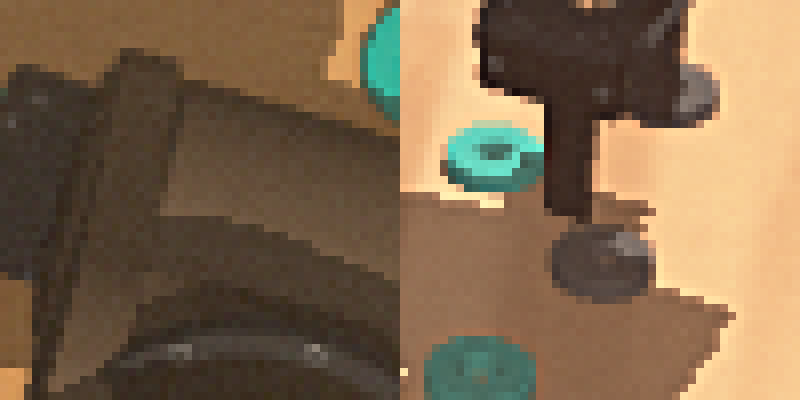

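The picture shows the gripper above the dark ring. In the side crop the ring is at about (605,262) in the shade, next to the near finger, and the turquoise rings are clear of it. I'll descend and grip.

```bash
python3 -m inch '[[[-0.014,-0.031,0.7],0,-1],[[0,0,0.25],0,-1],[[0,0,0.07],0,-1],[[0,0,0],0,-1],[[0,0,0],0,1],[[0,0,0],0,1],[[0,0,0],0,1],[[0,0,0],0,1],[[0,0,0],0,1],[[0,0,0],0,1]]'
python3 -c "
from h import *
togo((451.7,-56,220),(514.5,237.3,220))"
```

```text
t: 5.35
eef_pos: [451.7, -56.0, 3.5]
tcp_rot: [3.141, 0.0, 2.832]
ft_force: [0.0, -0.3, 1.6]
opening: 0.535
grip_force: 30.0
t 5.35 tcp [451.68557235 -55.96424512   3.46136991] F [ 0.03391212 -0.34599266  1.59650967] open 0.535 grip 30.000275317579508 tool y ang 72.25241146129227
(451.7, -56, 220) units [-1.000e-03 -0.000e+00 -3.609e+00]
(514.5, 237.3, 220) units [0.493 4.975 0.   ]
```

```bash
python3 -m inch '[[[0,0,-0.9],0,1],[[0,0.2,-0.95],0,1],[[0,0.6,-0.7],0,1],[[0.1,0.8,-0.2],0,1],[[0.2,0.9,0],0,1],[[0.19,0.9,0],0,1],[[0,0.85,0],0,1],[[0,0.5,0],0,1],[[0,0,0],0,1],[[0,0,0],0,1]]'
python3 - <<'E'
from h import *
togo((514.5,237.3,165))
T=eyes.read_camera('top');S=eyes.read_camera('side')
cv2.imwrite('pics/g2.png',np.hstack([cv2.resize(p['pixels'][a:a+60,b:b+50],(400,480),interpolation=cv2.INTER_NEAREST) for p,a,b in ((T,180,170),(S,185,232))])[:,:,::-1])
E
```

```text
t: 6.6
eef_pos: [510.0, 223.8, 168.1]
tcp_rot: [-3.141, -0.001, 2.832]
ft_force: [1.2, -1.2, -0.9]
opening: 0.535
grip_force: 30.0
t 6.6 tcp [509.98572483 223.80954992 168.06943778] F [ 1.23597137 -1.16974347 -0.89616766] open 0.535 grip 29.99960532411933 tool y ang 72.25428611824307
(514.5, 237.3, 165) units [-0.003  0.237  0.051]
```

View pics/g2.png

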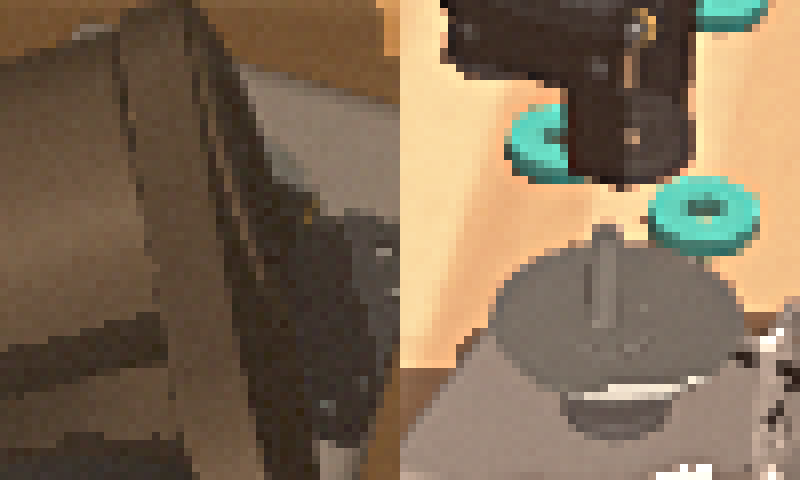

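The side crop shows the ring held level under the fingers, at crop x of about 570–692. The spindle tip is just below it at about (605,228). I'll compare this with the predicted projection.

```bash
python3 - <<'E'
from h import *
np.set_printoptions(precision=2,suppress=True)
S=eyes.read_camera('side');p=env.state()['eef_pos']
for dz in(-3.5,8.5):
    q=circ(S,(p[0],p[1],p[2]+dz),26);print(dz,'cols',q[1].min(),q[1].max(),'rows',q[0].min(),q[0].max())
g=gray(S)[:,:,0]
for r in (203,204,205,206,207): print(r,g[r,248:272].astype(int))
for r in (212,213,214,216,219,222): print(r,g[r,248:272].astype(int))
print('spindle',proj(S,(514.5,237.3,137)),proj(S,(514.5,237.3,115)))
a=proj(S,p);print('px per mm world x',proj(S,p+[1,0,0])-a,'y',proj(S,p+[0,1,0])-a,'z',proj(S,p+[0,0,1])-a)
E
```

```text
-3.5 cols 251.73199452369056 268.23218390092194 rows 199.0643026013763 208.6181158293947
8.5 cols 251.76678054669915 268.3548505460613 rows 195.96750147144007 205.46244557270134
203 [202 205 203 214 112  36  49  54  54  54  50  50  70  79  69  74  73  75
  75  61  90 238 227 221]
204 [197 209 210 212 164  37  45  54  52  50  46  45  69  78  74  73  81  79
  69  59 110 235 225 220]
205 [120 155 178 197 202  34  40  49  50  53  47  52  76  86  83  81  80  76
  60  73 199 233 225 218]
206 [109 115 120 128 132  42  33  40  42  45  40  45  72  82  77  69  68  63
 113 201 232 230 223 218]
207 [ 82  93  99 106 115 103 111 134  63  68  18  25  52  59  54  66 158 156
 222 218 203 200 200 209]
212 [205 202 200 204 204 202 206 215 227 205 211 231 226 222 113  94 212 205
 202 200 205 208 213 211]
213 [203 205 201 204 205 203 206 222 141 109 119 198 231 230 228  76 140 196
 208 205 203 202 205 203]
214 [201 206 203 206 207 209 216 229 104 106 101 137 241 238 238  90  95 114
 150 200 202 210 209 210]
216 [211 212 168 163 119 113 121 120 113 137 135 113 119 114 116 116 119 118
 117 115 117 117 117 111]
219 [116 121 122 122 120 124 121  94 125 139 136 114 123 120 118 121 117 123
 121 122 122 119 117 130]
222 [122 120 123 121 120 122 121  90 126 141 134 109 119 122 121 120 126 121
 123 122 120 124 118 117]
spindle [213.34 257.85] [218.87 257.72]
px per mm world x [-0.03 -0.31] y [ 0.18 -0.05] z [-0.26  0.01]
```

```bash
python3 - <<'E'
from h import *
S=eyes.read_camera('side')
a=cv2.imread('pics/side0.png');b=S['pixels'][:,:,::-1]
for r in (213,214,216,218,220,222,224):
  for n,i in(('0',a),('1',b)): print(r,n,i[r,250:266].astype(int).sum(1)//3)
E
```

```text
213 0 [177 177 176 175 177 192 198 195 200 229 196 201 201  59 107 155]
213 1 [185 188 190 188 191 205 131  98 107 186 214 214 212  61 113 164]
214 0 [175 176 176 176 179 191 153 205 201 184 202 201 201  64  71  85]
214 1 [188 189 189 192 198 211  96  95  97 127 220 220 221  76  79  95]
216 0 [188 219 201 199 206 203  81 113 114 118 209 200 200 199 203 202]
216 1 [154 151 113 103 108 108 104 124 124 107 108 104 106 108 109 111]
218 0 [199 200 201 204 204 153  91 115 117 118 208 197 196 197 199 202]
218 1 [110 109 112 110 111  89 110 128 124 110 106 107 111 108 110 112]
220 0 [199 199 199 200 205 148  99 117 118 143 207 199 195 199 200 201]
220 1 [109 110 112 110 112  86 117 129 124 103 110 110 109 107 111 112]
222 0 [199 196 201 204 202 147  96 116 118 136 209 199 198 201 201 199]
222 1 [112 109 112 112 113  83 115 127 124  99 108 109 112 109 110 110]
224 0 [202 209 204  94 104  95 105 116 116 134 203 198 194 141 204 199]
224 1 [109 111 108 108 111 104 119 132 124  99 108 109 109 110 110 112]
```

```bash
python3 -m inch '[[[-0.022,0.243,0.1],0,1],[[0,0,0.2],0,1],[[0,0,0],0,1],[[0,0,0],0,1],[[0,0,0.1],0,1],[[0,0,0.1],0,1],[[0,0,0.1],0,1],[[0,0,0.15],0,1],[[0,0,0],0,1],[[0,0,0],0,1]]'
python3 - <<'E'
from h import *
togo((515.7,237.3,96))
f=[]
for i in range(4):
    S=eyes.read_camera('side');f.append(env.state()['ft_force'])
print(np.mean(f,0),np.std(f,0))
cv2.imwrite('pics/g3.png',cv2.resize(S['pixels'][180:250,225:300],(600,560),interpolation=cv2.INTER_NEAREST)[:,:,::-1])
E
```

```text
t: 8.05
eef_pos: [516.3, 237.9, 123.5]
tcp_rot: [3.141, 0.0, 2.832]
ft_force: [0.0, 0.3, -1.0]
opening: 0.532
grip_force: 30.0
t 8.05 tcp [516.30088565 237.9086505  123.47875328] F [ 0.02339243  0.27043902 -0.95883432] open 0.532 grip 29.99969403259456 tool y ang 72.2487768716402
(515.7, 237.3, 96) units [ 0.006 -0.013  0.458]
[ 0.03565519 -0.19890114 -1.08775849] [0.63758747 0.58411649 0.41117411]
```

View pics/g3.png

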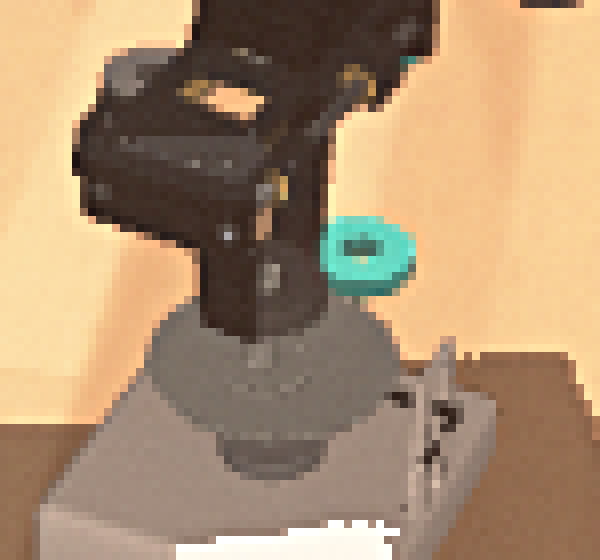

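The side picture shows the ring around the spindle shaft: the shaft emerges under the ring at crop x 245–272. The pan hasn't sunk and Fz is only the ring's weight, so the ring is threaded. I'll lower it to the foot.

```bash
python3 -m inch '[[[0,0,0.1],0,1],[[0,0,0.1],0,1],[[0,0,0.1],0,1],[[0,0,0.1],0,1],[[0,0,0.06],0,1],[[0,0,0.05],0,1],[[0,0,0],0,1],[[0,0,0],0,1],[[0,0,0],0,1],[[0,0,0],0,1]]'
python3 - <<'E'
from h import *
togo((515.7,237.3,96))
f=[]
for i in range(4):
    S=eyes.read_camera('side');f.append(env.state()['ft_force'])
print(np.mean(f,0),np.std(f,0))
E
```

```text
t: 9.5
eef_pos: [516.3, 237.9, 93.0]
tcp_rot: [3.141, 0.0, 2.832]
ft_force: [-0.3, 1.0, -1.4]
opening: 0.533
grip_force: 30.0
t 9.5 tcp [516.26808947 237.91391739  92.96373183] F [-0.3038208   0.96434722 -1.43133216] open 0.533 grip 29.99978167936206 tool y ang 72.25282601382479
(515.7, 237.3, 96) units [ 0.006 -0.013 -0.051]
[-0.36501726  0.19192539 -1.32923014] [0.15718941 0.50438853 0.31845848]
```

```bash
python3 -m inch '[[[0,0,0.04],0,1],[[0,0,0.04],0,1],[[0,0,0],0,1],[[0,0,0],0,1],[[0,0,0],0,-0.36],[[0,0,0],0,-0.36],[[0,0,0],0,-0.36],[[0,0,0],0,-0.36],[[0,0,-0.05],0,-0.36],[[0,0,-0.1],0,-0.36]]'
python3 - <<'E'
from h import *
togo((515.7,237.3,96))
S=eyes.read_camera('side')
cv2.imwrite('pics/g4.png',cv2.resize(S['pixels'][180:250,225:300],(600,560),interpolation=cv2.INTER_NEAREST)[:,:,::-1])
E
```

```text
t: 10.95
eef_pos: [516.2, 237.9, 97.3]
tcp_rot: [-3.141, -0.0, 2.832]
ft_force: [0.2, 0.5, 0.1]
opening: 0.676
grip_force: 0.0
t 10.95 tcp [516.17245222 237.8640204   97.25136817] F [0.19649543 0.48523867 0.08654232] open 0.676 grip 0.0 tool y ang 72.24968461364604
(515.7, 237.3, 96) units [ 0.005 -0.011  0.021]
```

View pics/g4.png

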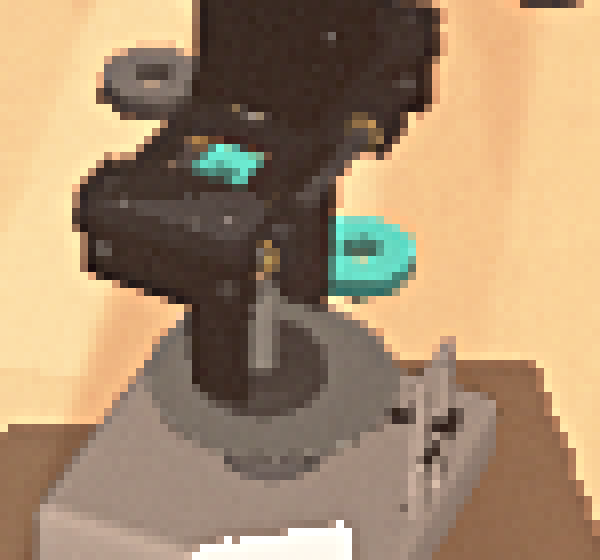

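The first ring lies flat on the foot with the spindle through it, at crop (262,370), and the pan has sunk. Now for the second dark ring.

```bash
python3 -c "
from h import *
togo((433.8,-219.9,97.3),(433.8,-219.9,3.5))"
python3 -m inch '[[[0,0,-0.6],0,-0.36],[[0,0,-0.65],0,-0.36],[[0,-0.7,-0.1],0,-1],[[0,-1,0],0,-1],[[0,-1,0],0,-1],[[0,-1,0],0,-1],[[0,-1,0],0,-1],[[0,-1,0],0,-1],[[-0.3,-0.9,0],0,-1],[[-0.4,-0.8,0],0,-1]]'
python3 -c "
from h import *
togo((433.8,-219.9,80),(433.8,-219.9,3.5))"
```

```text
t 11.0 tcp [516.54034902 238.00562657  98.13457833] F [-0.34259504  0.26526991  0.56805922] open 0.68 grip 0.0 tool y ang 72.25077407669934
(433.8, -219.9, 97.3) units [-1.013 -7.689  0.01 ]
(433.8, -219.9, 3.5) units [ 1.000e-03 -1.000e-03  1.563e+00]
t: 12.25
eef_pos: [420.4, -199.9, 178.6]
tcp_rot: [-3.141, 0.001, 2.831]
ft_force: [1.9, 0.3, 0.5]
opening: 1.0
grip_force: 0.0
t 12.25 tcp [ 420.42827793 -199.85830789  178.64643761] F [1.87663719 0.34192296 0.45245504] open 1.0 grip 0.0 tool y ang 72.19633493285022
(433.8, -219.9, 80) units [-0.313 -0.25   1.644]
(433.8, -219.9, 3.5) units [1.000e-03 0.000e+00 1.275e+00]
```

```bash
python3 -m inch '[[[-0.2,-0.2,0.3],0,-1],[[-0.113,-0.08,0.7],0,-1],[[0,0,0.9],0,-1],[[0,0,0.3],0,-1],[[0,0,0],0,-1],[[0,0,0],0,-1],[[0,0,0],0,-1],[[0,0,0],0,-1],[[0,0,0],0,-1],[[0,0,0],0,-1]]'
python3 - <<'E'
from h import *
np.set_printoptions(precision=2,suppress=True)
togo((433.8,-219.9,3.5))
T=eyes.read_camera('top');S=eyes.read_camera('side')
gT,gS=gray(T),gray(S)
def edge(z):
    s=0
    for p,g in((T,gT),(S,gS)):
        c=(511.5,231,z)
        s+=sum(np.minimum(np.abs(samp(g,circ(p,c,49.5),k)-samp(g,circ(p,c,54.5),k)),25).mean() for k in range(3))
    return s
e=[(z,edge(z)) for z in np.arange(70,96,1.)];print(sorted(e,key=lambda x:-x[1])[:4])
gT0=cv2.cvtColor(cv2.imread('pics/side0.png'),cv2.COLOR_BGR2LAB).astype(float)
cv2.imwrite('pics/s2.png',np.hstack([cv2.resize(T['pixels'][182:245,163:213],(400,504),interpolation=cv2.INTER_NEAREST),cv2.resize(S['pixels'][203:266,240:290],(400,504),interpolation=cv2.INTER_NEAREST)])[:,:,::-1])
E
```

```text
t: 13.5
eef_pos: [433.7, -219.5, 46.2]
tcp_rot: [-3.142, 0.0, 2.832]
ft_force: [0.1, 1.2, -0.5]
opening: 0.998
grip_force: 0.0
t 13.5 tcp [ 433.71 -219.54   46.16] F [ 0.08  1.2  -0.52] open 0.998 grip 0.0 tool y ang 72.25108524399629
(433.8, -219.9, 3.5) units [-0.   -0.01  0.71]
[(np.float64(80.0), np.float64(64.70725347171374)), (np.float64(81.0), np.float64(64.2307408458508)), (np.float64(79.0), np.float64(63.85881986871526)), (np.float64(82.0), np.float64(62.15370657216549))]
```

View pics/s2.png

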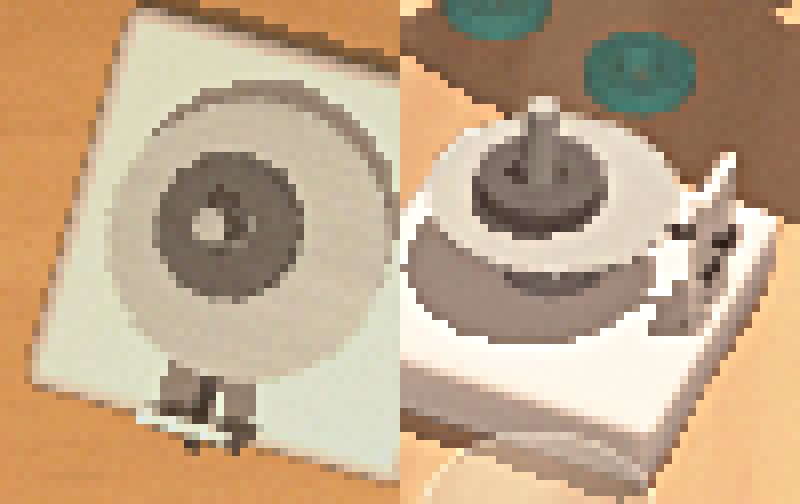

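The first ring is flat, with the spindle tip at top [209.5,188.8] and side [215.4,257.4]. The pan face is now at about 80 mm, down from 89 mm, so it sank 9 mm as expected. I'll grip ring two.

```bash
python3 -m inch '[[[0,-0.006,0.4],0,-1],[[0,0,0.25],0,-1],[[0,0,0.06],0,-1],[[0,0,0],0,-1],[[0,0,0],0,1],[[0,0,0],0,1],[[0,0,0],0,1],[[0,0,0],0,1],[[0,0,0],0,1],[[0,0,0],0,1]]'
python3 - <<'E'
from h import *
np.set_printoptions(precision=2,suppress=True)
S=eyes.read_camera('side');T=eyes.read_camera('top')
print(tri(ray(T,(209.5,188.75)),ray(S,(215.4,257.4))))
togo((433.8,-219.9,180),(516,237.7,180))
E
```

```text
t: 14.85
eef_pos: [433.6, -219.9, 3.5]
tcp_rot: [3.142, 0.0, 2.832]
ft_force: [0.3, -0.6, 2.3]
opening: 0.541
grip_force: 30.0
(array([515.65, 237.21, 128.63]), [0.15086013150408908, 0.15086013150399655])
t 14.95 tcp [ 433.59 -219.88    3.45] F [-0.17 -1.38  2.88] open 0.538 grip 30.000402708537877 tool y ang 72.24927001662799
(433.8, -219.9, 180) units [-0.    0.   -2.94]
(516, 237.7, 180) units [1.02 7.68 0.  ]
```

```bash
python3 -m inch '[[[0,0,-0.9],0,1],[[0.3,0.3,-0.9],0,1],[[0.4,0.6,-0.7],0,1],[[0.32,0.9,-0.28],0,1],[[0,1,0],0,1],[[0,1,0],0,1],[[0,1,0],0,1],[[0,1,0],0,1],[[0,0.9,0],0,1],[[0,0.5,0],0,1]]'
python3 -m inch '[[[0,0.35,0],0,1],[[0,0.1,0],0,1],[[0,0,0],0,1],[[0,0,0],0,1],[[0,0,0],0,1],[[0,0,0],0,1],[[0,0,0],0,1],[[0,0,0],0,1],[[0,0,0],0,1],[[0,0,0],0,1]]'
python3 - <<'E'
from h import *
np.set_printoptions(precision=2,suppress=True)
togo((515.7,237.3,140))
S=eyes.read_camera('side');p=env.state()['eef_pos']
q=circ(S,(p[0],p[1],p[2]+2),26);print('cols',q[1].min(),q[1].max(),q[0].max())
g=gray(S)[:,:,0];c=int(q[1].max());r=int(q[0].mean())
for k in range(r-2,r+9): print(k,g[k,c-18:c+4].astype(int))
E
```

```text
t: 16.2
eef_pos: [507.0, 212.7, 169.8]
tcp_rot: [-3.142, -0.0, 2.834]
ft_force: [-0.1, -0.1, -1.8]
opening: 0.536
grip_force: 30.0
t: 17.45
eef_pos: [515.2, 236.0, 170.2]
tcp_rot: [3.142, -0.0, 2.832]
ft_force: [0.9, -0.6, -1.6]
opening: 0.54
grip_force: 30.0
t 17.45 tcp [515.16 235.98 170.22] F [ 0.87 -0.61 -1.64] open 0.54 grip 29.999674991704524 tool y ang 72.25371314057165
(515.7, 237.3, 140) units [-0.    0.02  0.5 ]
cols 249.56348949030237 266.2493403784708 208.9064095922907
202 [206 209  40  46  48  58  54  53  46  46  83  80  76  67  72  70  70  58
  99 238 230 224]
203 [207 211 109  38  48  48  53  53  53  51 118 175  59  69  74  75  74  63
  95 242 227 225]
204 [204 217 115  38  48  50  54  51  46  48  83  86  68  73  76  74  72  63
  90 242 231 224]
205 [124 160 100  38  47  54  52  54  52  50  76  73  76  77  77  72  75  67
 116 240 229 227]
206 [110 121  96  40  49  55  53  52  49  49  76  72  77  76  83  79  73  66
 157 235 228 227]
207 [ 86 100  80  27  37  44  47  53  57  48  92  83  80  82  72  71  61 116
 220 218 199 199]
208 [205 209 213 163  57  25  37  37  40  39  86  74  72  66  61  63 132 205
 203 201 199 202]
209 [205 207 209 213 209 161 167  53  18  21  54  56 107 152 155 228 202 202
 202 204 191 189]
210 [202 204 206 204 204 204 208 215 227 188 236 233 232 232 231 207 205 200
 198 174 104 123]
211 [202 202 202 201 201 201 203 212 228 224 230 227 229 234 231 153 202 203
 199 173 105 100]
212 [205 202 202 203 203 203 207 210 221 221 223 223 227 222 112  95 213 204
 200 201 207 207]
```

```bash
python3 -m inch '[[[0,0.028,0.2],0,1],[[0,0,0.3],0,1],[[0,0,0],0,1],[[0,0,0],0,1],[[0,0,0.1],0,1],[[0,0,0.1],0,1],[[0,0,0.1],0,1],[[0,0,0.12],0,1],[[0,0,0],0,1],[[0,0,0],0,1]]'
python3 - <<'E'
from h import *
np.set_printoptions(precision=2,suppress=True)
togo((515.7,237.3,97))
f=[]
for i in range(4):
    S=eyes.read_camera('side');f.append(env.state()['ft_force'])
print(np.mean(f,0),np.std(f,0))
gS=gray(S)
def edge(z):
    c=(511.5,231,z);return sum(np.minimum(np.abs(samp(gS,circ(S,c,49.5)[:, :],k)-samp(gS,circ(S,c,54.5),k)),25).mean() for k in range(3))
e=[(z,edge(z)) for z in np.arange(62,96,1.)];print(sorted(e,key=lambda x:-x[1])[:3])
E
```

```text
t: 18.75
eef_pos: [515.8, 237.6, 115.1]
tcp_rot: [3.141, 0.0, 2.832]
ft_force: [-0.0, -0.1, -2.0]
opening: 0.539
grip_force: 30.0
t 18.75 tcp [515.77 237.57 115.09] F [-0.04 -0.07 -2.02] open 0.539 grip 29.99970323871821 tool y ang 72.24888989120922
(515.7, 237.3, 97) units [-0.   -0.01  0.3 ]
[ 0.17 -0.38 -1.49] [0.29 0.4  0.71]
[(np.float64(79.0), np.float64(29.31965485969426)), (np.float64(78.0), np.float64(29.28744338563549)), (np.float64(80.0), np.float64(28.867215780906978))]
```

Again the force is only the ring's weight and the pan is unmoved, so the second ring is threaded. I'll lower it onto the first ring and release.

```bash
python3 -m inch '[[[0,0,0.12],0,1],[[0,0,0.12],0,1],[[0,0,0.08],0,1],[[0,0,0.05],0,1],[[0,0,0],0,1],[[0,0,0],0,-0.36],[[0,0,0],0,-0.36],[[0,0,0],0,-0.36],[[0,0,0],0,-0.36],[[0,0,-0.05],0,-0.36]]'
python3 -m inch '[[[0,0,-0.4],0,-0.36],[[0,0,-0.7],0,-0.36],[[0,0,-0.5],0,-0.36],[[0,-0.7,-0.1],0,-0.36],[[0,-1,0],0,-0.36],[[0,-1,0],0,-1],[[0,-0.8,0],0,-1],[[0,-0.4,0],0,-1],[[0,0,0],0,-1],[[0,0,0],0,-1]]'
python3 - <<'E'
from h import *
np.set_printoptions(precision=2,suppress=True)
togo((620.5,-79.8,180))
T=eyes.read_camera('top');S=eyes.read_camera('side')
gT,gS=gray(T),gray(S)
def edge(z):
    s=0
    for p,g in((T,gT),(S,gS)):
        c=(511.5,231,z)
        s+=sum(np.minimum(np.abs(samp(g,circ(p,c,49.5),k)-samp(g,circ(p,c,54.5),k)),25).mean() for k in range(3))
    return s
e=[(z,edge(z)) for z in np.arange(60,96,1.)];print(sorted(e,key=lambda x:-x[1])[:4])
for k in('gauge_tick','pan_top'):
    print(k,[d['centre'] for d in eyes.spot_point(k,S)],[d['centre'] for d in eyes.spot_point(k,T)])
save(S,'side3.png')
cv2.imwrite('pics/s3.png',np.hstack([cv2.resize(T['pixels'][182:245,163:213],(400,504),interpolation=cv2.INTER_NEAREST),cv2.resize(S['pixels'][203:266,240:290],(400,504),interpolation=cv2.INTER_NEAREST)])[:,:,::-1])
E
```

```text
t: 20.2
eef_pos: [515.6, 237.5, 95.8]
tcp_rot: [-3.141, -0.0, 2.832]
ft_force: [0.4, -0.1, 0.1]
opening: 0.682
grip_force: 0.0
t: 21.45
eef_pos: [444.6, 15.1, 198.0]
tcp_rot: [3.141, 0.0, 2.832]
ft_force: [0.3, -0.6, -0.0]
opening: 0.995
grip_force: 0.0
t 21.45 tcp [444.64  15.13 197.98] F [ 0.34 -0.6  -0.04] open 0.995 grip 0.0 tool y ang 72.2444034054627
(620.5, -79.8, 180) units [-3.27 -0.61  0.3 ]
[(np.float64(73.0), np.float64(57.0477483915312)), (np.float64(72.0), np.float64(56.85321775657866)), (np.float64(70.0), np.float64(56.51655678875403)), (np.float64(71.0), np.float64(56.30644086235972))]
gauge_tick [[233.7, 281.7]] [[238.4, 188.3]]
pan_top [[229.0, 259.6]] [[211.0, 194.8]]
```

View pics/s3.png

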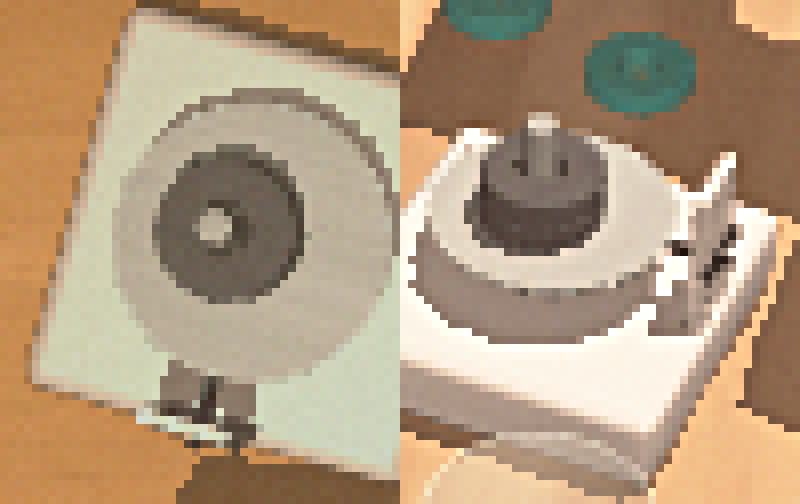

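Two rings now lie stacked flat. Whether the pointer has reached the tick is close, with the pan face at about 71–73 mm, so I'll measure it against known fixed heights in the same images.

```bash
python3 - <<'E'
from h import *
np.set_printoptions(precision=2,suppress=True,linewidth=200)
a=cv2.imread('pics/side0.png').astype(int).sum(2)//3
b=cv2.resize(cv2.imread('pics/s2.png')[:,400:],(50,63),interpolation=cv2.INTER_NEAREST).astype(int).sum(2)//3
c=cv2.imread('pics/side3.png').astype(int).sum(2)//3
print('cols 270..287')
for r in range(221,246): print(r,a[r,270:287],'|',b[r-203,30:47],'|',c[r,270:287])
T=eyes.read_camera('top');S=eyes.read_camera('side');save(T,'top3.png')
# scale frame estimate and where things should project
c0=np.array([511.5,231.]);yaw=np.arctan2(-15.4,63.8)
def W(x,y,z): return np.array([*(c0+np.array([np.cos(yaw)*x-np.sin(yaw)*y,np.sin(yaw)*x+np.cos(yaw)*y])),z])
for n,q in dict(tickfront=(-72,0,71),tickback=(-66,0,71),topfront=(-72,0,107.5),c1=(-72,17,107.5),c2=(-72,-17,107.5),b1=(-66,17,107.5),b2=(-66,-17,107.5),tickL=(-66,17,71),tickR=(-66,-17,71),foot1=(-66,17,40),foot2=(-66,-17,40),hc1=(-75,75,40),hc2=(75,75,40),hc3=(75,-75,40),hc4=(-75,-75,40)).items(): print(n,'side',proj(S,W(*q)),'top',proj(T,W(*q)))
E
```

```text
cols 270..287
221 [198 201 197 200 179 181 182 181 179 178 177 177 181 181 181 185 187] | [219 181 100  98 103 104 104 103 102  97  90  92 100 103 105 105 105] | [ 91  99 101 101 102 103 100 100  99  95  88  90  97 102 100 104 105]
222 [198 198 198 199 190 182 182 181 179 180 215 235 177 181 181 182 189] | [218 223 228  87 100 106 107 104  97 105 202 244  93 103 106 105 107] | [140  88 100 101 101 101 104 101  96 101 199 241  90  99 101 103 106]
223 [196 196 197 199 204 180 181 181 177 200 250 240 179 180 182 185 189] | [212 217 215 146  94 101 102 103  96 161 255 255  88 101 105 107 108] | [214 143  90  98  99  99 102  99  92 158 255 253  83  99 105 104 104]
224 [195 196 196 201 200 183 179 178 179 238 255 120 182 181 184 187 188] | [211 213 217 215 151  92  99  94 109 243 255 134  93 101 104 110 106] | [216 214 181  80  90  95  97  90 106 240 255 131  87 100 103 103 106]
225 [196 196 196 196 198 179 178 179 205 249 178 123 186 182 181 185 189] | [210 210 213 217 202  75  84  94 185 255 204 132  95 102 103 107 107] | [210 211 211 201 190  81  86  92 186 254 196 127  91 101 100 102 1
[... 4358 characters left out ...]
 103]
tickfront side [234.26 279.43] top [235.25 187.64]
tickback side [233.77 277.67] top [233.26 188.17]
topfront side [225.32 279.98] top [235.68 185.53]
c1 side [228.42 278.13] top [234.16 179.77]
c2 side [222.28 281.8 ] top [237.19 191.29]
b1 side [227.93 276.33] top [232.11 180.31]
b2 side [221.81 280.03] top [235.14 191.84]
tickL side [236.91 275.83] top [231.79 182.57]
tickR side [230.7  279.48] top [234.73 193.77]
foot1 side [244.31 275.42] top [231.52 184.39]
foot2 side [238.03 279.03] top [234.39 195.32]
hc1 side [256.44 271.59] top [229.54 165.03]
hc2 side [243.49 228.14] top [181.32 178.06]
hc3 side [217.66 246.99] top [193.74 226.03]
hc4 side [228.56 287.37] top [242.22 213.25]
```

Pixel readings put the fixed tick's middle at side row 234.35, within 0.1 px of its predicted projection. The pointer tip moved from row 230.6 to 232.9 to 235.1, so it is now about 2.5 mm below the tick. After one ring it was about 6 mm above. The pan is at about 26 mm against the 24 mm needed, and the pan-rim fits (89, 80, then about 72 mm) agree. Two rings are enough, so I'll hand the job in.

```bash
python3 -c "
from cell import env
print(env.job_done())"
```

```text
the job is handed in; nothing more can be done
None
```

I threaded two steel rings flat over the spindle, which took the pointer about 2.5 mm past the tick by camera measurement; the other two steel rings stayed on the worktop, the mill, timer and glass were left untouched, and I handed the job in at about 22 s.

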